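Clamp a guard cartridge with the slim middle ring of its holder

TASK

Take the tall steel cartridge out of the rack, stand it fully home in the bore of the cartridge holder and let go of it. Then push the lug of the holder's slim middle ring around clockwise (seen from above), without touching the fixed rings above and below it, until you feel the clamp inside grip the cartridge firmly, but do not force it further, or the cartridge is crushed. Leave everything else where it stands.

Things in the scene. Friction and masses are not known exactly. Their poses are not given: they have to be found in the camera images.
- holder: The cartridge holder, bolted to the bench: a plain aluminium round base plate (124 mm across, 10 mm thick) carrying a coaxial upright stack of three rings round a vertical bore: fixed lower ring, slim turning ring, fixed upper ring. Origin: on the bore axis at bench level, z up. The bore is 23.5 mm in diameter; its floor, where the cartridge stands when home, is 10 mm above the bench.
- bore_mouth (a point): Centre of the bore's mouth, in the plane of the top face of the fixed upper ring, 56 mm above the bench.
- lower_ring: Fixed lower ring of the holder, plain aluminium, 76 mm across, from 10 to 32 mm above the bench. Origin on the axis at its underside. It must not be touched by the fingers or arm (more than 2 N counts).
- upper_ring: Fixed upper ring of the holder, plain aluminium, 60 mm across, from 46 to 56 mm above the bench. Origin on the axis at its underside. It must not be touched by the fingers or arm (more than 2 N counts).
- lug (a point): A point on the lug of the slim turning ring, 50 mm from the ring's axis, half-way up the lug (39 mm above the bench). The lug is a straight bar that sticks out radially from 33 to 62 mm from the axis, 8 mm wide, from 33.5 to 44.5 mm above the bench. At the start it points roughly to the left (+y), differently each time.
- ring_center (a point): Centre of the slim turning ring, on its axis (the bore's axis), 39 mm above the bench. Dark steel, ridged edge, 66 mm across, from 33 to 45 mm above the bench, with one lug. Turned clockwise seen from above it closes the clamp inside; the clamp bites 0.55 to 1.65 rad after the start, differently each time, so it has to be felt. The ring stays where it is left.
- clamp_point (a point): Where the hidden clamp pad meets the cartridge's side, 39 mm above the bench, 10 mm from the axis. Forces, for a push on the lug 50 mm from the axis: the ring runs at about 3 N; from the bite on, the push climbs by 1.3 N per 10 N of clamp force. 6 to 9 N is a firm clamp; above 12 N the cartridge is crushed. Standing still, it reads 1 to 2 N less. Let go, the ring may spring back a little.
- jaw: The clamp slide hidden inside the holder, which the ring drives 6.5 mm towards the bore per rad; it carries the pad that presses on the cartridge. How far the pad stands out of it differs by up to 2.5 mm either way and cannot be seen. Origin on the bore axis when fully open, 39 mm above the bench. Nothing to handle.
- rack: White rack on the bench, fixed: a block 150 x 50 x 30 mm high with three holes in a row along its x axis, 45 mm apart (at -45, 0 and +45 mm), each 21.5 mm wide and 22 mm deep (hole floors 8 mm above the bench). Origin: centre of its underside.
- cartridge_center (a point): Centre (half-way up) of the guard cartridge, a plain upright steel cylinder 20 mm in diameter, 80 mm tall, about 0.11 kg, its foot chamfered over the lowest 5 mm to 14 mm. It stands in any of the rack's three holes, by far the tallest thing there: its top is 88 mm above the bench. Home in the holder its centre is 50 mm and its top 90 mm above the bench; 34 mm stand out of the upper ring.
- vial_a: Amber vial with black cap, 20 mm in diameter, 42 mm tall, in one of the other rack holes. Origin at its underside. To be left alone.
- vial_b: Amber vial like vial_a, in the remaining rack hole. To be left alone.
- bottle: White bottle, 66 mm in diameter, 140 mm tall. Origin at its underside. To be left alone.
- beaker: Open glass beaker, 68 mm across, 85 mm tall. Origin at its underside. To be left alone.
- syringe: Glass syringe lying on two small feet, about 180 mm long and 24 mm wide, 16 mm high, along its x axis. Origin under its middle. To be left alone.
- wrench: Steel open-ended wrench lying on the bench, 140 mm long along its x axis. To be left alone.
- jar: Low amber jar, 56 mm in diameter, 60 mm tall. Origin at its underside. To be left alone.
Mind the look-alikes: they are no part of the job. Of the things that look like the part that bears cartridge_center, the smaller one is meant. Of the things that look like the holder, the larger one is meant.

How it is judged:
By the outcome, as a careful person would: the job done as asked, in the order asked, and still so for the second after the job is handed in, with the robot touching nothing.
It also fails if it takes over 72 s, if anything falls off the work surface, if the arm or the gripper's body presses on something with over 40 N, if the wrist force passes 120 N, or if a joint passes its speed limit or range.

ROBOT

A 7-joint arm with a two-finger parallel gripper is mounted at the origin on the work surface. World frame = base frame: x ahead of the robot, y to its left, z up, the work surface at z = 0. Lengths are in mm, angles in rad, forces in N, time in s.
With the tool pointing down it reaches from about 350 to 900 mm from the base axis. Payload 7.2 kg.
Tool frame: the origin (TCP) lies at the very end of the fingers, on their centre line; the grasp point (between the pads) lies 19 mm behind it; z points along the fingers, y is the direction in which the jaws open and shut (so a half turn about z gives the same grasp; the last joint's range is limited). The gripper opens to 85 mm and grips with 20 to 120 N. Pads are 22 mm wide; open, the fingers measure 114 mm over their backs; the gripper's body (76 mm by 85 mm) begins 54 mm behind the grasp point. The pads swing forward as they close: fully open they stand 13 mm farther back than shut.
Start: joints at [-1.288, 0.411, -0.013, 1.596, 0.006, 1.134, -0.082], TCP at [214.79, 586.936, 231.297] pointing down, gripper open.
Joint ranges: [-2.95, 2.95], [-0.29, 1.99], [-1.47, 1.44], [0.14, 2.54], [-1.03, 4.17], [0.13, 1.85], [-2.86, 2.86]. Speed limits (rad/s): [2.39, 2.39, 3.01, 3.01, 3.14, 3.14, 3.14].

INTERFACE

Orientations are given as a unit quaternion [w, x, y, z].
In Python, from station import r, vision, spotter gives the robot as it stands. The module is installed in compiled form; this text tells all that it offers.
- The arm moves only by the tool apply_moves, never from a script. Its argument "plan" is a list of rows, each a list of 5 numbers: the closure, from -1 (fully open) to 1 (shut), so that 0 is half open, then the shift along the tool's x, y, z in units of 0.5 m (1.0 is 0.5 m), then the turn about the tool's z in units of 90 degrees (1.0 is 90 degrees). A call has 1 to 12 rows; each row shifts and turns the commanded pose from where the row before left it, along the tool's axes as they then stand; what a row does not reach is not made up. A row lasts 1/10 s, in which the tool goes at most 50 mm and 8.59 degrees, less where a joint would pass 70% of its speed; a pose out of reach is approached as far as the arm can. A call with a number of a shift or a turn outside -1 to 1 is refused whole. A call with a gripper value outside its range is refused whole. The fingers move at their own pace and stop on an object; the grip force is fixed at half the most. Time passes only in rows, so rows that do not move let the fingers close. It gives the time, the measured TCP pose, the force and the opening at its end, in the units of the state.
- r.get_state(): the state, without advancing time (a new reading comes with each control period).
- vision.capture(name): name is "scene" or "top" or "wrist"; returns (picture, depth): 480x640x3 uint8, red, green, blue; 480x640 float32, mm along the optical axis (not along the pixel's ray), 0 where there is no reading.
- vision.camera_info(name): a dict with "fovy" (degrees; the focal length in pixels is half the picture's height over the tangent of half this angle, whatever the lens; pixels are square), "cx", "cy" (the principal point, pixels), "R" (3x3) and "t" (3): a world point X has camera coordinates R X + t; the wrist camera has in their place "T_tool_cam" (4x4, takes a point from camera to tool coordinates, whose origin is the TCP and whose axes are the flange's). Camera axes: x right, y down, z forward; pixel columns grow to the right and rows downward; lengths in mm; the calibration is good to about 2 mm. A picture is of the moment at which its call begins: read the wrist's pose just before it. camera_info takes no time and is no camera call.
- r.hand_in(): hands the job in, once; it reports no verdict.
Trained networks look in the newest picture that a camera, given by its name, has taken for a name from the list of things; names that differ only in an ending like _2 or _b are one class to them, and where a whole thing is asked for, a point or a joint stands for the part that bears it (a point fixed in the world has none). Each returns a list of dicts, best first, with "score" (0 to 1); they miss things now and then, are a little off and sometimes report something else, mostly with a low value. They report only what shows in the picture. A call takes as long as a camera call. They do not tell look-alikes from the thing itself.
- spotter.cut_out(name, camera): "region" (480x640 bool, what is visible of it) and "box" ([left, top, right, bottom] in pixels, round what is visible of it).
The state is a dict: "time": time; "joint_pos": joint angles; "dq": joint speeds; "joint_torque": joint torques, N m; "ee_pos": TCP position; "orientation": TCP orientation; "ft_force": force on the tool from outside, world axes, zero at the start; "ft_torque": the same for the moment, N m; "gripper_width": finger opening in mm.
Only numpy, scipy, OpenCV 4.12 (cv2) and the standard library are available. Lean on these libraries where they do the work, as an engineer would, in place of code of your own. Each camera call takes 0.05 s, during which the arm holds its last target. There are 200 camera calls.

## Working session

There is one attempt and no reset: what is moved stays moved. The work goes in short steps, Python scripts to look and compute and a tool call to move; the robot and the scene stay as the last step left them, time stands still between calls to the robot, and variables do not carry over. Pictures are saved under pics/ and viewed, about 8 in all and at most 12, crops included, and the job is handed in when it is done.

Besides the shell and the picture viewer there is one more tool, called after "Call:" as name([rows], argument=value, ...), one row to a line, values as JSON. apply_moves: Moves the arm, as the interface text tells. Its arguments: {"type":"object","properties":{"plan":{"type":"array","items":{"type":"array","items":{"type":"number"}}}},"required":["plan"]}

```bash
ls; mkdir -p pics; cat > h.py <<'E'
import numpy as np, cv2
from station import r, vision, spotter
from scipy.spatial.transform import Rotation as Ro
def cam(n):
    c=vision.camera_info(n); f=240/np.tan(np.radians(c['fovy'])/2); return c,f
def pose():
    s=r.get_state(); q=s['orientation']; return np.array(s['ee_pos']),Ro.from_quat([q[1],q[2],q[3],q[0]]).as_matrix()
def cloud(n,depth,P=None):
    c,f=cam(n); v,u=np.mgrid[:480,:640]
    p=np.stack([(u-c['cx'])/f*depth,(v-c['cy'])/f*depth,depth],-1)
    if n=='wrist':
        T=np.array(c['T_tool_cam']); t,R=P
        w=(p@T[:3,:3].T+T[:3,3])@R.T+t
    else: w=(p-np.array(c['t']))@np.array(c['R'])
    w[depth==0]=np.nan
    return w
E
python3 - <<'E'
from h import *
print(r.get_state())
for n in ('scene','top'):
    im,d=vision.capture(n); cv2.imwrite(f'pics/{n}0.png',im[:,:,::-1]); np.save(n,d)
    w=cloud(n,d)
    for k in ('holder','cartridge_center','rack','lug','bottle','beaker','jar','syringe','wrench','vial_a'):
        for o in spotter.cut_out(k,n)[:3]:
            p=w[o['region']]; p=p[~np.isnan(p[:,0])]
            if len(p): print(n,k,round(o['score'],2),np.round(o['box']).tolist(),np.median(p,0).round(),p.min(0).round(),p.max(0).round())
c=vision.camera_info('wrist');print(c)
E
```

```text
pics
{'time': 0.0, 'joint_pos': array([-1.2881794 ,  0.41194646, -0.01271556,  1.59702138,  0.00560996,
        1.13428456, -0.08217264]), 'dq': array([-0.00122499,  0.00071621, -0.0010891 ,  0.00085084, -0.00140559,
       -0.00187381,  0.00034994]), 'joint_torque': array([-6.23782489e-04, -6.00624418e+01,  6.81395922e-01, -2.99401367e+01,
        1.36720785e-02,  1.07726656e-02, -1.88802301e-05]), 'ee_pos': array([214.66452157, 586.46696253, 230.43331375]), 'orientation': array([-8.10772485e-05,  1.74481073e-01,  9.84660193e-01, -8.07967272e-04]), 'ft_force': array([-0.23008952,  0.03629007,  0.29741697]), 'ft_torque': array([-0.07170215, -0.00747687, -0.02406861]), 'gripper_width': 85.3211777326556}
scene holder 0.92 [294.0, 234.0, 355.0, 284.0] [553. -35.  15.] [ 477. -113.    0.] [601.  11.  61.]
scene holder 0.61 [277.0, 192.0, 320.0, 224.0] [ 497. -191.   13.] [ 446. -246.    0.] [ 531. -160.   43.]
scene cartridge_center 0.88 [475.0, 299.0, 507.0, 341.0] [425. 267.  75.] [328. 236.  -3.] [431. 279. 113.]
scene cartridge_center 0.86 [445.0, 331.0, 466.0, 356.0] [503. 253.  73.
[... 2176 characters left out ...]
, 139.0, 303.0, 187.0] [781. -17.  14.] [732. -28.  -3.] [860.  -5.  21.]
top wrench 0.57 [214.0, 308.0, 259.0, 354.0] [358. 139.   7.] [304.  88.  -4.] [420. 188.  16.]
top vial_a 0.53 [178.0, 230.0, 186.0, 239.0] [585. 262.  48.] [577. 253.  28.] [599. 273.  55.]
{'fovy': 64.30497050497851, 'cx': 318.5922693576532, 'cy': 237.60236497576008, 'T_tool_cam': array([[ 5.69496037e-04, -9.60838348e-01, -2.77108904e-01,
         7.20236728e+01],
       [ 9.99998933e-01,  1.74398697e-04,  1.45042785e-03,
        -8.78921221e-01],
       [-1.34529927e-03, -2.77109435e-01,  9.60837422e-01,
        -1.42589582e+02],
       [ 0.00000000e+00,  0.00000000e+00,  0.00000000e+00,
         1.00000000e+00]])}
```

```bash
python3 - <<'E'
import cv2,numpy as np
a=cv2.imread('pics/scene0.png');b=cv2.imread('pics/top0.png')
A=cv2.resize(a[180:420,240:520],(700,600),interpolation=2)
cv2.imwrite('pics/c1.png',A)
B=cv2.resize(b[130:370,150:430],(700,600),interpolation=2)
cv2.imwrite('pics/c2.png',B)
E
```

```text
(no output)
```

View pics/c1.png

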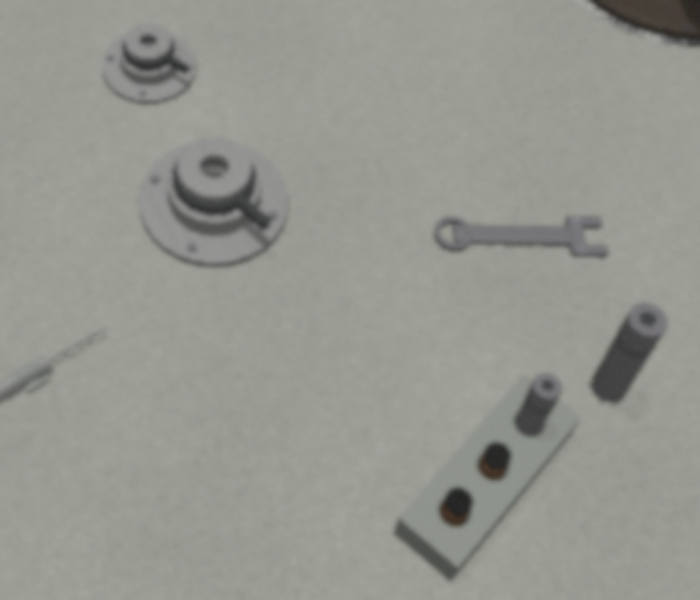

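View pics/c2.png

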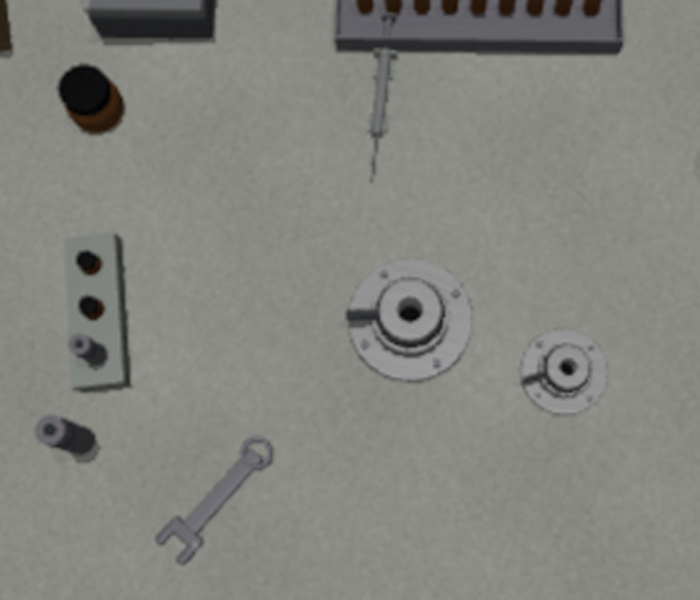

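Candidates: small cylinder in the rack (scene px ≈ 455,343, top 88–93 mm) and large free-standing one (491,320, top 112 mm). The small one is meant. The holders are at (324,259), which is ~124 mm wide and the one meant, and at (298,208), which is ~85 mm wide. I'll move above the rack cartridge to measure it with the wrist camera, jaws along world y.

Call:
apply_moves([
  [-1,0,0,0,-0.0745],
  [-1,0,0,0,-0.0745],
  [-1,0,0,0,-0.0745],
  [-1,-0.0565,-0.067,0.004,0],
  [-1,-0.0565,-0.067,0.004,0],
  [-1,-0.0565,-0.067,0.004,0],
  [-1,-0.0565,-0.067,0.004,0],
  [-1,-0.0565,-0.067,0.004,0],
  [-1,-0.0565,-0.067,0.004,0],
  [-1,-0.0565,-0.067,0.004,0],
  [-1,-0.0565,-0.067,0.004,0],
  [-1,-0.0565,-0.067,0.004,0],
])

```text
time: 2.3
ee_pos: [470.2, 284.1, 213.5]
orientation: [0.0, -0.0, 1.0, 0.0]
ft_force: [0.6, 0.5, 0.3]
gripper_width: 85.3
```

Call:
apply_moves([
  [-1,-0.054,-0.066,0,0],
  [-1,0,0,0,0],
])

```text
time: 2.5
ee_pos: [500.2, 246.1, 213.5]
orientation: [0.001, 0.004, 1.0, -0.001]
ft_force: [-0.5, -0.1, -0.4]
gripper_width: 85.4
```

```bash
cat > look.py <<'E'
from h import *
import sys
def look(name,keys):
    P=pose(); im,d=vision.capture('wrist'); w=cloud('wrist',d,P)
    print('tcp',P[0].round(1)); 
    for k in keys:
        for o in spotter.cut_out(k,'wrist')[:3]:
            p=w[o['region']]; p=p[~np.isnan(p[:,0])]
            if len(p): print(k,round(o['score'],2),np.round(o['box']).tolist(),np.median(p,0).round(1),p.min(0).round(),p.max(0).round())
    cv2.imwrite(f'pics/{name}.png',im[:,:,::-1]); np.save(name,w)
    return im,d,w
def disc(w,z0,z1,c,rad):
    m=(w[...,2]>z0)&(w[...,2]<z1)&(np.hypot(w[...,0]-c[0],w[...,1]-c[1])<rad)
    p=w[m]; pts=p[:,:2].astype(np.float32)
    if len(p)<10: print('few',len(p)); return
    (cx,cy),R=cv2.minEnclosingCircle(pts); print('disc n',len(p),'enc',round(cx,1),round(cy,1),round(R,1),'mean',p.mean(0).round(1),'lo/hi',np.percentile(p,1,0).round(1),np.percentile(p,99,0).round(1))
E
python3 - <<'E'
from look import *
im,d,w=look('w1',['cartridge_center'])
disc(w,83,100,(497,251),20)
E
```

```text
tcp [500.2 246.1 213.5]
cartridge_center 0.88 [310.0, 198.0, 338.0, 239.0] [491.9 250.   87.3] [485. 239.   7.] [523. 261.  90.]
cartridge_center 0.88 [322.0, 81.0, 367.0, 129.0] [415.9 263.6 108. ] [392. 250.  -3.] [429. 290. 111.]
disc n 591 enc 496.0 250.6 10.0 mean [495.6 250.7  87.9] lo/hi [486.5 241.2  83.8] [505.3 260.   89.7]
```

View pics/w1.png

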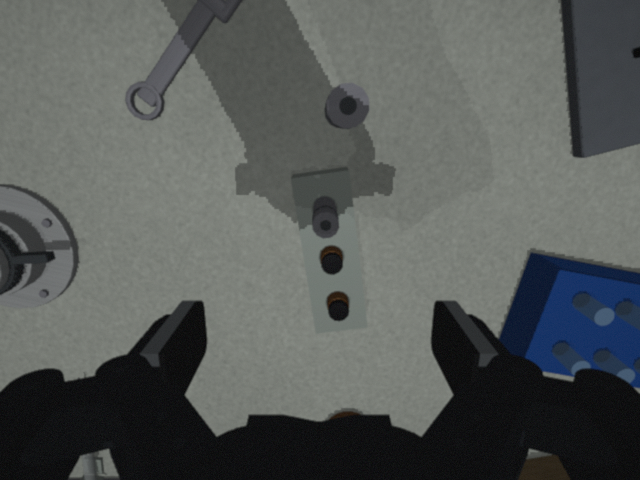

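Call:
apply_moves([
  [-1,0.0084,0.009,0,0],
  [-1,0,0,0.08,0],
  [-1,0,0,0.08,0],
  [-1,0,0,0.08,0],
  [-1,0,0,0.064,0],
  [-1,0,0,0,0],
])

```text
time: 3.2
ee_pos: [487.8, 257.5, 57.4]
orientation: [-0.004, -0.002, 1.0, -0.002]
ft_force: [-0.4, 0.2, -0.3]
gripper_width: 85.8
```

Call:
apply_moves([
  [-1,0,0,0,0],
  [-1,0,0,0,0],
])

```text
time: 3.4
ee_pos: [492.7, 258.5, 63.2]
orientation: [0.001, -0.001, 1.0, 0.001]
ft_force: [0.4, -0.6, 0.5]
gripper_width: 85.5
```

```bash
python3 - <<'E'
from look import *
im,d,w=look('w2',[])
disc(w,83,100,(497,251),14)
print(pose()[0], r.get_state()['dq'].round(3))
im,d,w=look('w3',[])
disc(w,83,100,(497,251),14)
print(pose()[0], r.get_state()['dq'].round(3))
E
```

```text
tcp [492.7 258.5  63.2]
disc n 2487 enc 496.1 250.6 10.5 mean [495.  250.5  87.6] lo/hi [486.4 241.2  83.4] [505.4 259.5  89.3]
[492.88616928 258.31215005  63.38131153] [ 0.006 -0.002  0.002  0.003 -0.001 -0.005  0.001]
tcp [492.9 258.3  63.4]
disc n 2485 enc 496.2 250.7 10.5 mean [495.  250.5  87.6] lo/hi [486.4 241.1  83.3] [505.6 259.7  89.4]
[492.8996867  258.10770947  63.31494473] [ 0.005  0.002  0.002  0.006 -0.    -0.006  0.002]
```

Call:
apply_moves([
  [-1,-0.0062,-0.015,0.004,0],
  [-1,0,0,0,0],
  [-1,0,0,0,0],
])

```text
time: 3.8
ee_pos: [495.4, 249.0, 59.7]
orientation: [0.0, 0.0, 1.0, 0.0]
ft_force: [0.2, 0.6, 0.3]
gripper_width: 85.2
```

Call:
apply_moves([
  [1,0,0,0,0],
  [1,0,0,0,0],
  [1,0,0,0,0],
  [1,0,0,0,0],
  [1,0,0,0,0],
  [1,0,0,0,0],
  [1,0,0,0,0],
  [1,0,0,0,0],
])

```text
time: 4.6
ee_pos: [495.1, 249.7, 59.4]
orientation: [0.0, -0.0, 1.0, 0.0]
ft_force: [-1.1, 1.5, 2.1]
gripper_width: 18.1
```

Call:
apply_moves([
  [1,0,0,-0.08,0],
  [1,0,0,-0.08,0],
  [1,0,0,-0.06,0],
  [1,-0.03,-0.086,0,0],
  [1,-0.03,-0.086,0,0],
  [1,-0.03,-0.086,0,0],
  [1,-0.03,-0.086,0,0],
  [1,-0.03,-0.086,0,0],
  [1,-0.03,-0.086,0,0],
  [1,-0.03,-0.086,0,0],
  [1,0,0,0,0],
  [1,0,0,0,0],
])

```text
time: 5.8
ee_pos: [599.7, -53.2, 168.6]
orientation: [-0.001, 0.001, 1.0, -0.0]
ft_force: [-0.3, 1.0, -1.5]
gripper_width: 18.0
```

```bash
python3 - <<'E'
from look import *
im,d,w=look('w4',['holder','lug','cartridge_center'])
P=pose(); print(P[0].round(1))
# upper ring top face
disc(w,53,60,(542,-50),40)
m=(w[...,2]>53)&(w[...,2]<60)&(np.hypot(w[...,0]-542,w[...,1]+50)<40)
cv2.imwrite('pics/m4.png',m.astype(np.uint8)*255)
E
```

```text
tcp [599.7 -53.2 168.6]
holder 0.96 [53.0, 6.0, 177.0, 130.0] [ 488.3 -194.3    9.8] [ 443. -250.   -2.] [ 530. -161.   41.]
holder 0.71 [240.0, 56.0, 411.0, 223.0] [533.7 -51.8  10.8] [ 475. -114.   -2.] [601.  14.  58.]
lug 0.92 [271.0, 92.0, 409.0, 195.0] [534.4 -29.5  44.4] [503. -85.  -0.] [572.  14.  57.]
lug 0.63 [85.0, 29.0, 165.0, 104.0] [ 481.9 -184.3   29.9] [ 459. -219.    6.] [ 511. -162.   38.]
cartridge_center 0.78 [292.0, 256.0, 345.0, 377.0] [594.2 -53.2 191.1] [590. -63. 122.] [611. -43. 199.]
[599.8 -49.7 169.1]
disc n 5619 enc 538.1 -52.3 30.0 mean [537.2 -52.3  55.9] lo/hi [510.2 -80.   53.9] [565.7 -24.4  57.5]
```

View pics/w4.png

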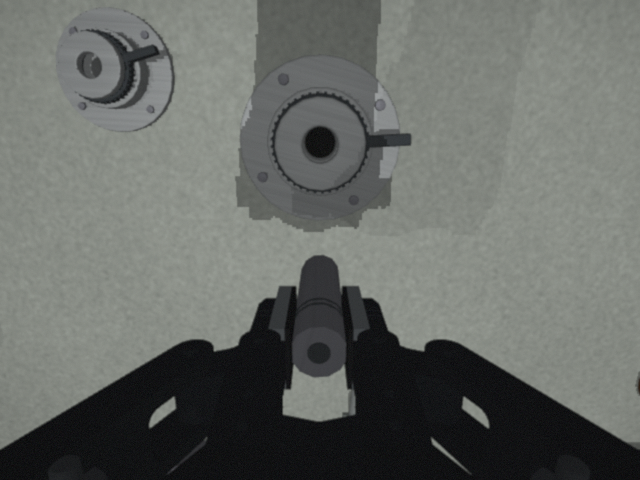

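```bash
python3 - <<'E'
from look import *
for i in range(2):
    im,d,w=look('w5',[])
    disc(w,53,59,(538,-52),36)
    t=pose()[0]
    disc(w,183,215,(t[0],t[1]),16)
    disc(w,130,170,(t[0],t[1]),16)
    print(pose()[0].round(1))
m=(w[...,2]>40)&(w[...,2]<48)&(np.hypot(w[...,0]-538,w[...,1]+52)<65)&(np.hypot(w[...,0]-538,w[...,1]+52)>40)
p=w[m]; print(len(p),p.mean(0), np.degrees(np.arctan2(np.median(p[:,1])+52.3,np.median(p[:,0])-538.1)), p.min(0),p.max(0))
# bore: dark pixels
g=cv2.cvtColor(im,cv2.COLOR_RGB2GRAY)[110:175,285:355]
b=(g<40).astype(np.uint8);n,l,s,c=cv2.connectedComponentsWithStats(b);print(s[1:],c[1:]+[285,110])
E
```

```text
tcp [599.8 -49.7 169.1]
disc n 5619 enc 538.1 -52.2 29.8 mean [537.2 -52.2  55.9] lo/hi [510.3 -80.   53.9] [565.6 -24.4  57.5]
disc n 4824 enc 598.9 -49.8 15.3 mean [597.8 -49.9 198.5] lo/hi [587.2 -61.  183.6] [609.8 -38.9 214.6]
disc n 1340 enc 595.4 -49.9 10.3 mean [593.2 -49.6 152.2] lo/hi [591.  -59.  130.6] [598.6 -40.3 169.7]
[599.9 -49.8 169.2]
tcp [599.9 -49.8 169.2]
disc n 5618 enc 538.1 -52.1 29.9 mean [537.2 -52.3  55.9] lo/hi [509.9 -80.1  53.9] [565.6 -24.4  57.6]
disc n 4819 enc 599.1 -50.0 15.3 mean [597.9 -50.  198.5] lo/hi [587.3 -61.1 183.5] [610.  -39.  214.5]
disc n 1333 enc 595.6 -50.1 10.3 mean [593.2 -49.7 152.2] lo/hi [591.  -59.2 130.7] [598.9 -40.4 169.8]
[600.  -50.  169.3]
378 [535.62226649  -1.38056137  44.42565726] 92.65684131247399 [531.21171965 -12.32063625  40.53628905] [539.88922087   9.54790831  46.79966855]
[[ 64   0   6   6  11]
 [ 16  17  30  30 726]
 [ 69  59   1   2   2]
 [ 65  64   1   1   1]] [[351.63636364 112.09090909]
 [315.46831956 141.45316804]
 [354.         169.5       ]
 [350.         174.        ]]
```

Call:
apply_moves([
  [1,0.0627,-0.0024,0,0],
  [1,0.0627,-0.0024,0,0],
  [1,0,0,0.05,0],
  [1,0,0,0.05,0],
  [1,0,0,0,0],
  [1,0,0,0,0],
  [1,0,0,0,0],
  [1,0,0,0,0],
])

```text
time: 6.9
ee_pos: [538.3, -53.8, 120.4]
orientation: [0.001, -0.0, 1.0, 0.0]
ft_force: [-0.1, -0.5, -0.9]
gripper_width: 18.2
```

Call:
apply_moves([
  [1,0.0016,0.0024,0,0],
  [1,0,0,0,0],
  [1,0,0,0,0],
  [1,0,0,0,0],
])

```text
time: 7.3
ee_pos: [536.6, -52.7, 119.4]
orientation: [0.0, -0.0, 1.0, 0.0]
ft_force: [0.2, 0.1, -0.4]
gripper_width: 18.5
```

Call:
apply_moves([
  [1,-0.001,0.0006,0.01,0],
  [1,0,0,0.01,0],
  [1,0,0,0.01,0],
  [1,0,0,0.01,0],
  [1,0,0,0.01,0],
  [1,0,0,0.01,0],
  [1,0,0,0,0],
])

```text
time: 8.0
ee_pos: [536.6, -52.3, 88.4]
orientation: [-0.001, -0.0, 1.0, -0.0]
ft_force: [0.3, 0.0, -0.6]
gripper_width: 18.3
```

Call:
apply_moves([
  [1,0,0,0.01,0],
  [1,0,0,0.01,0],
  [1,0,0,0.01,0],
  [1,0,0,0.01,0],
  [1,0,0,0.004,0],
  [1,0,0,0,0],
  [1,0,0,0,0],
])

```text
time: 8.7
ee_pos: [537.2, -52.4, 67.3]
orientation: [-0.0, -0.0, 1.0, 0.0]
ft_force: [0.4, -0.4, -1.0]
gripper_width: 18.0
```

Call:
apply_moves([
  [1,0,0,0.004,0],
  [1,0,0,0.004,0],
  [1,0,0,0.002,0],
  [1,0,0,0,0],
  [1,0,0,0,0],
])

```text
time: 9.2
ee_pos: [537.1, -52.4, 62.3]
orientation: [0.0, -0.0, 1.0, 0.0]
ft_force: [0.5, -0.2, -1.4]
gripper_width: 18.5
```

Call:
apply_moves([
  [1,0,0,0.002,0],
  [1,0,0,0,0],
  [1,0,0,0,0],
])

```text
time: 9.5
ee_pos: [537.3, -52.4, 61.4]
orientation: [0.0, -0.0, 1.0, 0.0]
ft_force: [-0.5, 0.4, 0.8]
gripper_width: 17.8
```

Call:
apply_moves([
  [1,0,0,0.001,0],
  [1,0,0,0,0],
  [-1,0,0,0,0],
  [-1,0,0,0,0],
  [-1,0,0,0,0],
  [-1,0,0,0,0],
  [-1,0,0,0,0],
  [-1,0,0,-0.06,0],
  [-1,0,0,-0.08,0],
  [-1,0,0,-0.08,0],
  [-1,0,0,0,0],
  [-1,0,0,0,0],
])

```text
time: 10.7
ee_pos: [537.6, -52.3, 171.6]
orientation: [0.001, -0.0, 1.0, 0.0]
ft_force: [-0.4, 0.4, -0.5]
gripper_width: 85.5
```

```bash
python3 - <<'E'
from look import *
im,d,w=look('w6',[]); im,d,w=look('w6',[])
disc(w,80,100,(538,-52),20)
print(r.get_state()['ft_force'])
for z0,z1 in ((42,48),(43,46)):
  q=np.hypot(w[...,0]-538.1,w[...,1]+52.2)
  m=(w[...,2]>z0)&(w[...,2]<z1)&(q<65)&(q>40)&(w[...,1]>-30)
  p=w[m]; l=cv2.fitLine(p[:,:2].astype(np.float32),2,0,.01,.01).ravel(); print(len(p),p.mean(0).round(1),l, p.min(0).round(1),p.max(0).round(1))
E
```

```text
tcp [537.6 -52.3 171.6]
tcp [536.8 -52.3 170.4]
disc n 878 enc 538.6 -51.5 10.2 mean [537.5 -51.6  89.3] lo/hi [528.9 -60.9  81. ] [547.8 -42.4  91.5]
[-0.63798214  0.92265661 -0.78416984]
330 [535.2  -1.3  44.3] [ 4.7232885e-02 -9.9888390e-01  5.3524652e+02 -1.3481206e+00] [531.  -12.4  42.1] [539.7   9.6  46.6]
313 [535.3  -1.3  44.4] [ 4.9844064e-02 -9.9875700e-01  5.3534332e+02 -1.2754983e+00] [531. -12.  43.] [539.7   9.6  45.9]
```

View pics/w6.png

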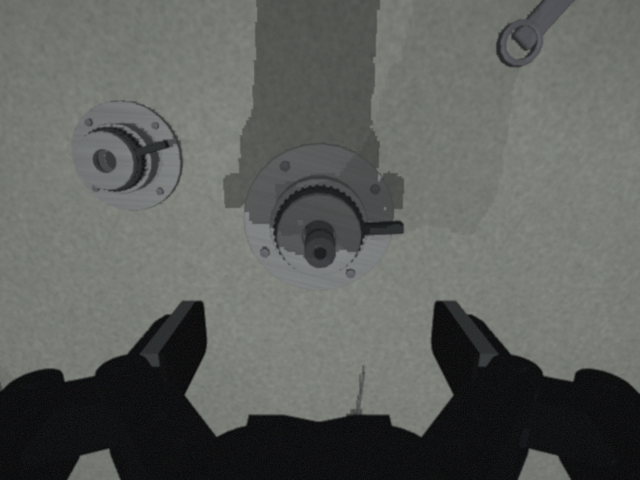

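Call:
apply_moves([
  [1,0,0,0,-0.0935],
  [1,0,0,0,-0.0935],
  [1,0,0,0,-0.0935],
  [1,0,0,0,-0.0935],
  [1,0,0,0,-0.0935],
  [1,0,0,0,-0.0935],
  [1,0,0,0,-0.0935],
  [1,0,0,0,-0.0935],
  [1,0,0,0,-0.0935],
  [1,0,0,0,-0.0935],
  [1,0,0,0,-0.0935],
  [1,0,0,0,-0.0935],
])

```text
time: 12.0
ee_pos: [531.3, -50.9, 161.1]
orientation: [0.01, 0.717, -0.697, -0.008]
ft_force: [-0.2, 0.5, -2.4]
gripper_width: -0.3
```

```bash
cat > go.py <<'E'
from h import *
C=np.array([538.3,-52.0])
def to(x,y,z,yaw=None):
    t,R=pose(); v=R.T@(np.array([x,y,z])-t); a=np.degrees(np.arctan2(R[1,0],R[0,0]))
    print('tcp',t.round(1),'yaw',a.round(2),'units',(v/500).round(4),'turn' if yaw is not None else '', None if yaw is None else round(-((yaw-a+180)%360-180)/90,4))
def pt(th,rad,off):
    th=np.radians(th); return C+rad*np.array([np.cos(th),np.sin(th)])+off*np.array([-np.sin(th),np.cos(th)])
E
python3 - <<'E'
from go import *
s=r.get_state(); print(s['joint_pos'].round(2),s['gripper_width'])
p=pt(93,61,26);print(p); to(*p,28,-79)
E
```

```text
[ 0.58  0.45 -0.75  1.84  0.36  1.02  2.85] -0.3306625867212585
[509.14313877   7.55566676]
tcp [531.3 -50.9 161.1] yaw -88.35 units [-0.119   0.034   0.2667] turn -0.1039
```

Call:
apply_moves([
  [1,0,0,0,0.095],
  [1,0,0,0,0.095],
  [1,0,0,0,0.095],
  [1,0,0,0,0.095],
  [1,0,0,0,0.095],
  [1,0,0,0,0.095],
  [1,0,0,0,0.095],
  [1,0,0,0,0.095],
  [1,0,0,0,0.095],
  [1,0,0,0,0.095],
  [1,0,0,0,0.095],
  [1,0,0,0,0.095],
])

```text
time: 13.2
ee_pos: [531.1, -51.4, 160.4]
orientation: [-0.014, 0.101, 0.995, -0.004]
ft_force: [-0.4, -0.0, 0.0]
gripper_width: 0.4
```

```bash
python3 - <<'E'
from go import *
s=r.get_state(); print(s['joint_pos'].round(2))
p=pt(93,61,26);print(p); to(*p,70,101)
E
```

```text
[ 0.28  0.37 -0.36  1.86  0.16  0.97  1.23]
[509.14313877   7.55566676]
tcp [531.1 -51.4 160.4] yaw 168.43 units [0.0619 0.1086 0.1813] turn 0.7492
```

Call:
apply_moves([
  [1,0,0,0,0.0936],
  [1,0,0,0,0.0936],
  [1,0,0,0,0.0936],
  [1,0,0,0,0.0936],
  [1,0,0,0,0.0936],
  [1,0,0,0,0.0936],
  [1,0,0,0,0.0936],
  [1,0,0,0,0.0936],
  [1,0,0,0,0],
  [1,0,0,0,0],
  [1,0,0,0,0],
])

```text
time: 14.3
ee_pos: [531.8, -51.5, 161.4]
orientation: [-0.008, 0.632, 0.775, -0.01]
ft_force: [0.2, -0.3, -1.1]
gripper_width: -0.1
```

```bash
python3 - <<'E'
from go import *
s=r.get_state(); print(s['joint_pos'].round(2),s['orientation'],s['ft_force'])
p=pt(93,61,26);print(p); to(*p,70,101)
E
```

```text
[ 0.1   0.35 -0.12  1.87  0.06  0.95  0.15] [-0.00846501  0.63205612  0.77481098 -0.01006767] [ 0.18374676 -0.27652224 -1.05758893]
[509.14313877   7.55566676]
tcp [531.8 -51.5 161.4] yaw 101.59 units [ 0.1247 -0.0158  0.1834] turn 0.0065
```

Call:
apply_moves([
  [1,0.0624,-0.008,0,0],
  [1,0.0624,-0.008,0,0],
  [1,0,0,0.09,0],
  [1,0,0,0.09,0],
  [1,0,0,0,0],
  [1,0,0,0,0],
  [1,0,0,0,0],
])

```text
time: 15.0
ee_pos: [511.2, 7.5, 74.2]
orientation: [-0.007, 0.633, 0.774, -0.009]
ft_force: [0.2, -0.2, 0.3]
gripper_width: 0.3
```

```bash
python3 - <<'E'
from go import *
p=pt(93,61,26);print(p); to(*p,28,101)
from look import *
im,d,w=look('w7',[])
print(pose()[0])
E
```

```text
[509.14313877   7.55566676]
tcp [511.2   7.5  74.2] yaw 101.4 units [ 0.001  -0.002   0.0925] turn 0.0044
tcp [511.2   7.5  74.2]
[511.40248858   7.45792753  74.44724243]
```

View pics/w7.png

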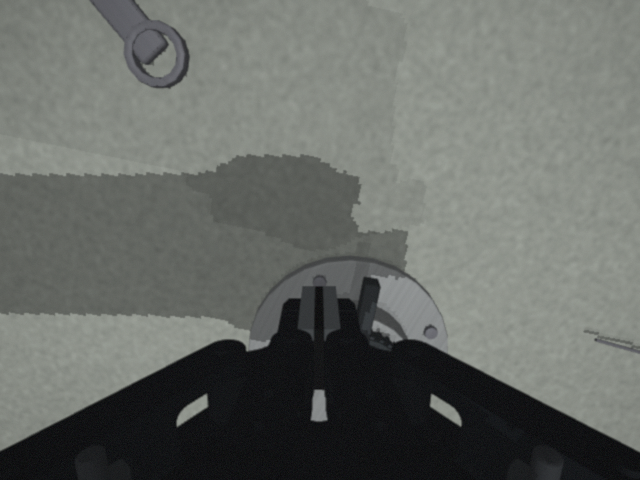

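Call:
apply_moves([
  [1,0.001,-0.003,0.03,0],
  [1,0,0,0.03,0],
  [1,0,0,0.03,0],
  [1,0,0,0,0],
  [1,0,0,0,0],
  [1,0,0,0,0],
])

```text
time: 15.65
ee_pos: [508.2, 7.6, 28.8]
orientation: [-0.007, 0.633, 0.774, -0.009]
ft_force: [-0.8, 0.7, 1.1]
gripper_width: 0.1
```

```bash
cat > st.py <<'E'
from go import *
import sys
# usage: st.py theta(deg) [off]
s=r.get_state(); t,R=pose(); F=np.array(s['ft_force']);M=np.array(s['ft_torque'])
d=t[:2]-C; rad=np.hypot(*d); ang=np.degrees(np.arctan2(d[1],d[0]))
yaw=np.degrees(np.arctan2(R[1,0],R[0,0]))
print('t',round(s['time'],2),'r',round(rad,1),'ang',round(ang,2),'z',round(t[2],1),'yaw',round(yaw,1),'F',F.round(2),'M',M.round(3))
# finger inner edge 50 from axis, contact torque
th=float(sys.argv[1]); tt=np.radians(th); e=np.array([np.cos(tt),np.sin(tt)]); tn=np.array([-np.sin(tt),np.cos(tt)])
print('Ft',round(F[:2]@tn,2),'Fr',round(F[:2]@e,2),'tool in lug frame: rad',round(d@e,1),'off',round(d@tn,1))
if len(sys.argv)>2:
    th2=float(sys.argv[2]);p=pt(th2,61,float(sys.argv[3]));to(*p,28,th2+8)
E
python3 st.py 93 93 26
```

```text
t 15.65 r 66.8 ang 116.85 z 28.8 yaw 101.4 F [-0.83  0.72  1.08] M [-0.056 -0.035  0.003]
Ft 0.79 Fr 0.76 tool in lug frame: rad 61.1 off 27.0
tcp [508.2   7.6  28.8] yaw 101.39 units [-0.0004  0.002   0.0016] turn 0.0043
```

Call:
apply_moves([
  [1,0,0.005,0,0],
  [1,0,0.005,0,0],
  [1,0.0012,0.0067,0,0.0333],
  [1,0.0012,0.0067,0,0.0333],
  [1,0.0012,0.0067,0,0.0333],
  [1,0.0012,0.0067,0,0.0333],
  [1,0.0012,0.0067,0,0.0333],
])

```text
time: 16.35
ee_pos: [527.9, 13.4, 27.0]
orientation: [-0.007, 0.73, 0.684, -0.011]
ft_force: [-3.5, 1.5, 2.6]
gripper_width: 0.3
```

```bash
python3 st.py 78 75 20
```

```text
t 16.35 r 66.2 ang 99.05 z 27.0 yaw 86.3 F [-3.55  1.54  2.63] M [ 0.128  0.531 -0.036]
Ft 3.79 Fr 0.77 tool in lug frame: rad 61.8 off 23.8
tcp [527.9  13.4  27. ] yaw 86.3 units [-0.0017  0.0138 -0.0024] turn 0.0367
```

Call:
apply_moves([
  [1,0.0012,0.0067,0,0.0333],
  [1,0.0012,0.0067,0,0.0333],
  [1,0.0012,0.0067,0,0.0333],
  [1,0.0012,0.0067,0,0.0333],
  [1,0.0012,0.0067,0,0.0333],
])

```text
time: 16.85
ee_pos: [545.0, 14.1, 26.6]
orientation: [-0.006, 0.812, 0.583, -0.012]
ft_force: [-2.2, 1.4, 2.8]
gripper_width: -0.1
```

```bash
python3 st.py 65 60 20
```

```text
t 16.85 r 66.4 ang 84.17 z 26.6 yaw 71.3 F [-2.2   1.42  2.77] M [ 0.403  0.472 -0.076]
Ft 2.59 Fr 0.36 tool in lug frame: rad 62.8 off 21.8
tcp [545.   14.1  26.6] yaw 71.35 units [-0.0021  0.0142 -0.0031] turn 0.0372
```

Call:
apply_moves([
  [1,0.0004,0.0022,0,0.0111],
  [1,0.0004,0.0022,0,0.0111],
  [1,0.0004,0.0022,0,0.0111],
  [1,0.0004,0.0022,0,0.0111],
  [1,0.0004,0.0022,0,0.0111],
])

```text
time: 17.35
ee_pos: [550.8, 12.5, 26.3]
orientation: [-0.005, 0.837, 0.547, -0.012]
ft_force: [-1.9, 2.9, 1.0]
gripper_width: 0.1
```

```bash
python3 st.py 61 60 20
```

```text
t 17.35 r 65.7 ang 79.05 z 26.3 yaw 66.4 F [-1.89  2.9   1.03] M [ 0.727  0.239 -0.013]
Ft 3.05 Fr 1.62 tool in lug frame: rad 62.5 off 20.4
tcp [550.8  12.5  26.3] yaw 66.38 units [-0.0025  0.0025 -0.0035] turn -0.018
```

Call:
apply_moves([
  [1,0.0004,0.0022,0,0.0111],
  [1,0.0004,0.0022,0,0.0111],
  [1,0.0004,0.0022,0,0.0111],
  [1,0.0004,0.0022,0,0.0111],
])

```text
time: 17.75
ee_pos: [555.2, 11.2, 26.1]
orientation: [-0.004, 0.856, 0.518, -0.012]
ft_force: [-1.7, 2.9, 1.6]
gripper_width: -0.1
```

```bash
python3 st.py 57
```

```text
t 17.75 r 65.4 ang 75.01 z 26.1 yaw 62.4 F [-1.65  2.9   1.62] M [ 0.723  0.209 -0.002]
Ft 2.97 Fr 1.53 tool in lug frame: rad 62.2 off 20.2
```

Call:
apply_moves([
  [1,0.0004,0.0022,0,0.0111],
  [1,0.0004,0.0022,0,0.0111],
  [1,0.0004,0.0022,0,0.0111],
])

```text
time: 18.05
ee_pos: [558.4, 10.0, 26.1]
orientation: [-0.004, 0.869, 0.495, -0.012]
ft_force: [-1.4, 4.7, 1.7]
gripper_width: -0.1
```

```bash
python3 st.py 54
```

```text
t 18.05 r 65.2 ang 72.04 z 26.1 yaw 59.4 F [-1.36  4.72  1.74] M [0.72  0.234 0.021]
Ft 3.88 Fr 3.02 tool in lug frame: rad 62.0 off 20.2
```

Call:
apply_moves([
  [1,0.0007,0.0022,0,0.0111],
  [1,0.0007,0.0022,0,0.0111],
  [1,0.0007,0.0022,0,0.0111],
  [1,0.0007,0.0022,0,0.0111],
])

```text
time: 18.45
ee_pos: [562.8, 8.7, 26.0]
orientation: [-0.003, 0.886, 0.464, -0.012]
ft_force: [-2.3, 2.8, 2.7]
gripper_width: 0.0
```

```bash
python3 st.py 50
```

```text
t 18.45 r 65.4 ang 68.04 z 26.0 yaw 55.3 F [-2.34  2.85  2.66] M [ 0.504  0.333 -0.054]
Ft 3.62 Fr 0.68 tool in lug frame: rad 62.2 off 20.3
```

Call:
apply_moves([
  [1,0.0006,0.0022,0,0.0111],
  [1,0.0006,0.0022,0,0.0111],
  [1,0.0006,0.0022,0,0.0111],
  [1,0.0006,0.0022,0,0.0111],
])

```text
time: 18.85
ee_pos: [566.9, 7.0, 25.9]
orientation: [-0.003, 0.901, 0.433, -0.012]
ft_force: [-2.8, 0.7, 2.9]
gripper_width: -0.4
```

```bash
python3 st.py 46
```

```text
t 18.85 r 65.6 ang 64.11 z 25.9 yaw 51.4 F [-2.84  0.72  2.87] M [ 0.299  0.474 -0.099]
Ft 2.54 Fr -1.45 tool in lug frame: rad 62.3 off 20.4
```

Call:
apply_moves([
  [1,0.0006,0.0022,0,0.0111],
  [1,0.0006,0.0022,0,0.0111],
  [1,0.0006,0.0022,0,0.0111],
])

```text
time: 19.15
ee_pos: [570.0, 5.7, 25.7]
orientation: [-0.003, 0.912, 0.41, -0.012]
ft_force: [-2.7, 0.6, 2.5]
gripper_width: -0.2
```

```bash
python3 st.py 43
```

```text
t 19.15 r 65.8 ang 61.19 z 25.7 yaw 48.4 F [-2.72  0.56  2.52] M [ 0.211  0.569 -0.053]
Ft 2.26 Fr -1.61 tool in lug frame: rad 62.5 off 20.5
```

```bash
sed -i "s/^if len(sys.argv)>2/print('FtM',round((M[1]*np.sin(tt)+M[0]*np.cos(tt))\/.19,2))\nif len(sys.argv)>2/" st.py
```

Call:
apply_moves([
  [1,0.0004,0.0022,0,0.0111],
  [1,0.0004,0.0022,0,0.0111],
  [1,0.0004,0.0022,0,0.0111],
  [1,0.0004,0.0022,0,0.0111],
])

```text
time: 19.55
ee_pos: [573.9, 3.4, 25.7]
orientation: [-0.002, 0.926, 0.378, -0.012]
ft_force: [-2.6, 1.6, 2.4]
gripper_width: -0.1
```

```bash
python3 st.py 39
```

```text
t 19.55 r 65.9 ang 57.28 z 25.7 yaw 44.4 F [-2.6   1.56  2.39] M [ 0.18   0.499 -0.078]
Ft 2.85 Fr -1.04 tool in lug frame: rad 62.6 off 20.7
FtM 2.39
```

Call:
apply_moves([
  [1,0.0004,0.0022,0,0.0111],
  [1,0.0004,0.0022,0,0.0111],
  [1,0.0004,0.0022,0,0.0111],
])

```text
time: 19.85
ee_pos: [576.8, 1.6, 25.7]
orientation: [-0.002, 0.935, 0.353, -0.012]
ft_force: [-2.1, 2.3, 2.5]
gripper_width: -0.1
```

```bash
python3 st.py 36
```

```text
t 19.85 r 65.9 ang 54.31 z 25.7 yaw 41.4 F [-2.1   2.32  2.49] M [ 0.325  0.416 -0.023]
Ft 3.11 Fr -0.34 tool in lug frame: rad 62.6 off 20.7
FtM 2.67
```

Call:
apply_moves([
  [1,0.0004,0.0022,0,0.0111],
  [1,0.0004,0.0022,0,0.0111],
  [1,0.0004,0.0022,0,0.0111],
])

```text
time: 20.15
ee_pos: [579.5, -0.5, 25.7]
orientation: [-0.002, 0.944, 0.329, -0.012]
ft_force: [-0.9, 1.7, 2.9]
gripper_width: -0.1
```

```bash
python3 st.py 33
```

```text
t 20.15 r 66.0 ang 51.33 z 25.7 yaw 38.4 F [-0.86  1.66  2.91] M [ 0.468  0.301 -0.079]
Ft 1.86 Fr 0.19 tool in lug frame: rad 62.6 off 20.8
FtM 2.93
```

Call:
apply_moves([
  [1,0.0004,0.0022,0,0.0111],
  [1,0.0004,0.0022,0,0.0111],
  [1,0.0004,0.0022,0,0.0111],
])

```text
time: 20.45
ee_pos: [582.1, -2.7, 25.7]
orientation: [-0.001, 0.953, 0.304, -0.012]
ft_force: [0.4, 2.8, 1.9]
gripper_width: 0.0
```

```bash
python3 st.py 30
```

```text
t 20.45 r 66.0 ang 48.37 z 25.7 yaw 35.4 F [0.43 2.79 1.9 ] M [ 0.667  0.059 -0.028]
Ft 2.2 Fr 1.77 tool in lug frame: rad 62.6 off 20.8
FtM 3.19
```

Call:
apply_moves([
  [1,0.0005,0.0022,0,0.0111],
  [1,0.0005,0.0022,0,0.0111],
  [1,0.0005,0.0022,0,0.0111],
])

```text
time: 20.75
ee_pos: [584.4, -5.1, 25.5]
orientation: [-0.001, 0.96, 0.279, -0.012]
ft_force: [-0.3, 4.0, 1.9]
gripper_width: -0.3
```

```bash
python3 st.py 27
```

```text
t 20.75 r 65.8 ang 45.51 z 25.5 yaw 32.4 F [-0.32  3.98  1.9 ] M [ 0.733 -0.034  0.01 ]
Ft 3.69 Fr 1.53 tool in lug frame: rad 62.4 off 20.9
FtM 3.36
```

Call:
apply_moves([
  [1,0.0005,0.0022,0,0.0111],
  [1,0.0005,0.0022,0,0.0111],
  [1,0.0005,0.0022,0,0.0111],
])

```text
time: 21.05
ee_pos: [586.7, -7.6, 25.5]
orientation: [-0.001, 0.967, 0.254, -0.012]
ft_force: [1.1, 3.4, 1.6]
gripper_width: 0.4
```

```bash
python3 st.py 24
```

```text
t 21.05 r 65.6 ang 42.53 z 25.5 yaw 29.4 F [1.1  3.41 1.64] M [ 0.809 -0.11  -0.034]
Ft 2.66 Fr 2.39 tool in lug frame: rad 62.2 off 20.9
FtM 3.65
```

Call:
apply_moves([
  [1,0.0007,0.0022,0,0.0111],
  [1,0.0007,0.0022,0,0.0111],
  [1,0.0007,0.0022,0,0.0111],
])

```text
time: 21.35
ee_pos: [589.0, -10.2, 25.5]
orientation: [-0.0, 0.974, 0.228, -0.013]
ft_force: [0.2, 3.3, 1.9]
gripper_width: 0.1
```

```bash
python3 st.py 21
```

```text
t 21.35 r 65.8 ang 39.52 z 25.5 yaw 26.4 F [0.18 3.26 1.86] M [ 0.646 -0.057  0.019]
Ft 2.98 Fr 1.34 tool in lug frame: rad 62.3 off 20.9
FtM 3.07
```

Call:
apply_moves([
  [1,0.0006,0.0022,0,0.0111],
  [1,0.0006,0.0022,0,0.0111],
  [1,0.0006,0.0022,0,0.0111],
])

```text
time: 21.65
ee_pos: [591.2, -12.8, 25.4]
orientation: [0.0, 0.979, 0.203, -0.013]
ft_force: [-0.3, 2.5, 1.3]
gripper_width: -0.0
```

```bash
python3 st.py 18
```

```text
t 21.65 r 65.8 ang 36.53 z 25.4 yaw 23.4 F [-0.33  2.54  1.26] M [ 0.596  0.086 -0.034]
Ft 2.52 Fr 0.47 tool in lug frame: rad 62.4 off 20.9
FtM 3.12
```

Call:
apply_moves([
  [1,0.0006,0.0022,0,0.0111],
  [1,0.0006,0.0022,0,0.0111],
])

```text
time: 21.85
ee_pos: [592.5, -14.6, 25.3]
orientation: [0.0, 0.983, 0.185, -0.013]
ft_force: [-0.7, 2.5, 3.0]
gripper_width: -0.4
```

```bash
python3 st.py 16
```

```text
t 21.85 r 65.9 ang 34.61 z 25.3 yaw 21.4 F [-0.67  2.46  3.02] M [0.526 0.105 0.021]
Ft 2.55 Fr 0.04 tool in lug frame: rad 62.4 off 21.0
FtM 2.81
```

Call:
apply_moves([
  [1,0.0005,0.0022,0,0.0111],
  [1,0.0005,0.0022,0,0.0111],
  [1,0.0005,0.0022,0,0.0111],
])

```text
time: 22.15
ee_pos: [594.5, -17.4, 25.3]
orientation: [0.001, 0.987, 0.16, -0.013]
ft_force: [-0.5, 2.1, 3.1]
gripper_width: 0.1
```

```bash
python3 st.py 13
```

```text
t 22.15 r 66.0 ang 31.66 z 25.3 yaw 18.4 F [-0.45  2.05  3.11] M [ 0.537  0.123 -0.021]
Ft 2.1 Fr 0.02 tool in lug frame: rad 62.5 off 21.1
FtM 2.9
```

Call:
apply_moves([
  [1,0.0005,0.0022,0,0.0111],
  [1,0.0005,0.0022,0,0.0111],
])

```text
time: 22.35
ee_pos: [595.6, -19.3, 25.3]
orientation: [0.001, 0.99, 0.143, -0.013]
ft_force: [-0.9, 2.1, 3.0]
gripper_width: -0.0
```

```bash
python3 st.py 11
```

```text
t 22.35 r 66.0 ang 29.72 z 25.3 yaw 16.4 F [-0.92  2.1   3.02] M [ 0.524  0.145 -0.059]
Ft 2.24 Fr -0.5 tool in lug frame: rad 62.5 off 21.2
FtM 2.85
```

Call:
apply_moves([
  [1,0.0005,0.0022,0,0.0111],
  [1,0.0005,0.0022,0,0.0111],
])

```text
time: 22.55
ee_pos: [596.8, -21.3, 25.3]
orientation: [0.001, 0.992, 0.125, -0.013]
ft_force: [-0.8, 2.8, 3.1]
gripper_width: 0.2
```

```bash
python3 st.py 9
```

```text
t 22.55 r 66.1 ang 27.74 z 25.3 yaw 14.4 F [-0.83  2.76  3.06] M [ 0.54   0.117 -0.073]
Ft 2.86 Fr -0.39 tool in lug frame: rad 62.6 off 21.2
FtM 2.9
```

Call:
apply_moves([
  [1,0.0005,0.0022,0,0.0111],
  [1,0.0005,0.0022,0,0.0111],
])

```text
time: 22.75
ee_pos: [597.8, -23.2, 25.3]
orientation: [0.001, 0.994, 0.108, -0.013]
ft_force: [-0.1, 2.6, 2.3]
gripper_width: 0.1
```

```bash
python3 st.py 7
```

```text
t 22.75 r 66.1 ang 25.81 z 25.3 yaw 12.4 F [-0.14  2.58  2.26] M [ 0.536  0.124 -0.057]
Ft 2.58 Fr 0.18 tool in lug frame: rad 62.6 off 21.3
FtM 2.88
```

Call:
apply_moves([
  [1,0.0005,0.0022,0,0.0111],
  [1,0.0005,0.0022,0,0.0111],
])

```text
time: 22.95
ee_pos: [598.8, -25.2, 25.3]
orientation: [0.001, 0.996, 0.091, -0.012]
ft_force: [-0.7, 3.3, 1.9]
gripper_width: -0.2
```

```bash
python3 st.py 5
```

```text
t 22.95 r 66.1 ang 23.88 z 25.3 yaw 10.4 F [-0.68  3.26  1.86] M [ 0.578  0.169 -0.017]
Ft 3.3 Fr -0.39 tool in lug frame: rad 62.6 off 21.4
FtM 3.11
```

Call:
apply_moves([
  [1,0.0005,0.0022,0,0.0111],
  [1,0.0005,0.0022,0,0.0111],
])

```text
time: 23.15
ee_pos: [599.7, -27.3, 25.2]
orientation: [0.002, 0.997, 0.073, -0.012]
ft_force: [-0.4, 2.9, 2.8]
gripper_width: 0.2
```

```bash
python3 st.py 3
```

```text
t 23.15 r 66.2 ang 21.92 z 25.2 yaw 8.4 F [-0.37  2.94  2.76] M [ 0.566  0.055 -0.003]
Ft 2.95 Fr -0.22 tool in lug frame: rad 62.6 off 21.5
FtM 2.99
```

Call:
apply_moves([
  [1,0.0005,0.0022,0,0.0111],
  [1,0.0005,0.0022,0,0.0111],
])

```text
time: 23.35
ee_pos: [600.5, -29.4, 25.2]
orientation: [0.002, 0.998, 0.056, -0.012]
ft_force: [-0.5, 3.0, 2.8]
gripper_width: -0.1
```

```bash
python3 st.py 1
```

```text
t 23.35 r 66.2 ang 19.94 z 25.2 yaw 6.4 F [-0.48  2.97  2.82] M [ 0.659  0.059 -0.01 ]
Ft 2.98 Fr -0.43 tool in lug frame: rad 62.6 off 21.5
FtM 3.48
```

Call:
apply_moves([
  [1,0.0005,0.0022,0,0.0111],
  [1,0.0005,0.0022,0,0.0111],
])

```text
time: 23.55
ee_pos: [601.3, -31.6, 25.3]
orientation: [0.002, 0.999, 0.038, -0.012]
ft_force: [-0.9, 3.9, 1.9]
gripper_width: 0.1
```

```bash
python3 st.py -1
```

```text
t 23.55 r 66.2 ang 17.98 z 25.3 yaw 4.4 F [-0.86  3.91  1.88] M [ 0.631  0.026 -0.043]
Ft 3.89 Fr -0.93 tool in lug frame: rad 62.6 off 21.5
FtM 3.32
```

Call:
apply_moves([
  [1,0.0004,0.0022,0,0.0111],
  [1,0.0004,0.0022,0,0.0111],
])

```text
time: 23.75
ee_pos: [601.9, -33.7, 25.3]
orientation: [0.002, 1.0, 0.021, -0.012]
ft_force: [0.8, 4.0, 1.6]
gripper_width: -0.4
```

```bash
python3 st.py -3
```

```text
t 23.75 r 66.2 ang 16.08 z 25.3 yaw 2.4 F [0.8  4.02 1.62] M [ 0.733 -0.22  -0.053]
Ft 4.05 Fr 0.59 tool in lug frame: rad 62.6 off 21.6
FtM 3.91
```

Call:
apply_moves([
  [1,0.0004,0.0022,0,0.0111],
  [1,0.0004,0.0022,0,0.0111],
])

```text
time: 23.95
ee_pos: [602.5, -35.7, 25.3]
orientation: [0.002, 1.0, 0.004, -0.012]
ft_force: [2.3, 4.1, 0.7]
gripper_width: -0.2
```

```bash
python3 st.py -5
```

```text
t 23.95 r 66.2 ang 14.2 z 25.3 yaw 0.4 F [2.32 4.11 0.69] M [ 0.844 -0.43   0.046]
Ft 4.3 Fr 1.96 tool in lug frame: rad 62.6 off 21.8
FtM 4.62
```

Call:
apply_moves([
  [1,0.0006,0.0022,0,0.0111],
  [1,0.0006,0.0022,0,0.0111],
  [1,0.0006,0.0022,0,0.0111],
])

```text
time: 24.25
ee_pos: [603.3, -38.9, 25.3]
orientation: [0.003, 1.0, -0.022, -0.012]
ft_force: [1.8, 4.5, 0.0]
gripper_width: 0.0
```

```bash
python3 st.py -8
```

```text
t 24.25 r 66.3 ang 11.4 z 25.3 yaw -2.6 F [1.8  4.46 0.04] M [ 1.012 -0.435 -0.065]
Ft 4.67 Fr 1.16 tool in lug frame: rad 62.5 off 22.0
FtM 5.59
```

Call:
apply_moves([
  [1,0.0006,0.0022,0,0.0111],
  [1,0.0006,0.0022,0,0.0111],
  [1,0.0006,0.0022,0,0.0111],
])

```text
time: 24.55
ee_pos: [603.9, -41.9, 25.3]
orientation: [0.003, 0.999, -0.048, -0.012]
ft_force: [2.4, 6.2, 1.4]
gripper_width: 0.1
```

```bash
python3 st.py -11
```

```text
t 24.55 r 66.4 ang 8.73 z 25.3 yaw -5.6 F [2.37 6.2  1.41] M [ 1.211 -0.434 -0.03 ]
Ft 6.54 Fr 1.15 tool in lug frame: rad 62.5 off 22.4
FtM 6.69
```

Call:
apply_moves([
  [1,0.0006,0.0022,0,0.0111],
  [1,0.0006,0.0022,0,0.0111],
  [1,0.0003,0.0011,0,0.0055],
])

```text
time: 24.85
ee_pos: [604.4, -44.4, 25.3]
orientation: [0.003, 0.997, -0.07, -0.012]
ft_force: [2.6, 6.1, 1.7]
gripper_width: -0.2
```

```bash
python3 st.py -13.5
```

```text
t 24.85 r 66.5 ang 6.54 z 25.3 yaw -8.0 F [2.62 6.09 1.69] M [ 1.386 -0.372 -0.007]
Ft 6.53 Fr 1.12 tool in lug frame: rad 62.5 off 22.8
FtM 7.55
```

The push has climbed steadily from 3 N to about 7.3 N, which is a firm grip. I'll back off and look.

Call:
apply_moves([
  [1,0,-0.006,0,0],
  [1,0,-0.02,0,0],
  [1,0.01,-0.02,0,0],
  [1,0.02,0,-0.02,0],
  [1,0,0,-0.08,0],
  [1,0,0,-0.08,0],
  [1,0,0,-0.06,0],
  [1,0.06,0,0,0],
  [1,0,0,0,0],
  [1,0,0,0,0],
])

```text
time: 25.85
ee_pos: [654.7, -27.9, 143.2]
orientation: [0.004, 0.997, -0.07, -0.013]
ft_force: [0.2, 0.8, 0.3]
gripper_width: -0.3
```

```bash
python3 - <<'E'
from h import *
s=r.get_state(); print(s['ee_pos'],s['ft_force'],s['ft_torque'])
im,d=vision.capture('top'); w=cloud('top',d)
cv2.imwrite('pics/t2.png',cv2.resize(im[130:370,150:430,::-1],(700,600),interpolation=2))
im,d=vision.capture('scene'); w=cloud('scene',d)
cv2.imwrite('pics/s2.png',cv2.resize(im[180:420,240:520,::-1],(700,600),interpolation=2))
m=(np.hypot(w[...,0]-538,w[...,1]+52)<16)&(w[...,2]>60)&(w[...,2]<110); p=w[m]; print(m.sum(),np.percentile(p,[1,50,99],0).round(1))
E
```

```text
[654.66762552 -27.93918328 143.23289752] [0.19864705 0.78900579 0.26406749] [ 0.04613811 -0.0274703  -0.06421947]
161 [[527.8 -59.3  60.7]
 [540.4 -46.2  84.7]
 [546.6 -40.3  93.1]]
```

View pics/s2.png

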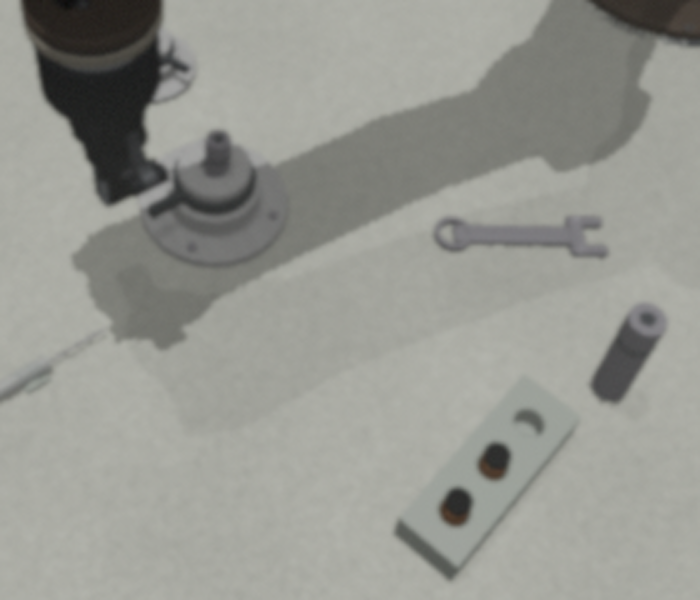

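The picture shows the cartridge standing upright in the large holder (217,150) and the lug turned to (165,203). The rack hole at (528,420) is empty, everything else is unmoved, and the gripper touches nothing.

```bash
python3 -c "
from station import r
print(r.hand_in())"
```

```text
the job is handed in; nothing more can be done
None
```

I moved the small cartridge from the rack into the bore of the large holder, released it, and pushed the ring's lug clockwise until the clamp gripped. I then backed the arm off and handed the job in at about 26 s.

- **Clamp force:** The push ran at about 3 N and began to climb after about 1.65 rad. I stopped at about 107° from the start. The last two readings disagreed: 6.5 N from the noisy wrist force and about 7.5 N from the wrist moment. That moment reading was scaled to the known 3 N running force rather than calibrated independently. Both lie in the firm 6 to 9 N band.
- **Cartridge seating:** Before clamping, the wrist camera put the cartridge's top at about 89–91 mm, against 90 mm when home. Wrist forces during insertion stayed around 1 N. I did not measure the top again precisely after clamping, only with the coarser scene camera, which read up to about 93 mm.
- **Final check:** The last scene picture showed the cartridge upright in the holder. The lug was turned, the gripper was clear of everything, and the other objects in the cropped view had not moved. The bottle, beaker and jar, and most of the syringe, were outside that view; the arm did not go near them. There was no sign of contact with the fixed rings, though I had no direct check beyond the planned clearances.
- **Joint limit:** While turning the tool for the push I briefly ran the last joint up against its range limit (2.85 of 2.86 rad). I then turned the other way instead.

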